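# Index a click-stop turntable five clicks from home and clamp it again

## Robot

A 6-joint arm with a two-finger parallel gripper is mounted at the origin on a cart in front of the work surface, level with it; the furniture and walls round the work are solid. World frame = base frame: x ahead of the robot, y to its left, z up, the work surface at z = 0. Lengths are in m, angles in degrees, forces in N, time in s.
With the tool pointing down it reaches from about 0.35 to 0.975 m from the base axis. Payload 7.1 kg.
Tool frame: the origin (TCP) lies midway between the tips of the shut fingers; the grasp point (between the pads) lies 19 mm behind it (tcp_to_grasp is the x of the grasp point in the tool frame, in m); x points along the fingers, z is the direction in which the jaws open and shut, and the axes are right-handed (so a half turn about x gives the same grasp; the last joint's range is limited). The gripper opens to 88 mm and grips with 3 to 60 N. Pads are 20 mm wide; open, the fingers measure 115 mm over their backs; the gripper's body (75 mm by 178 mm) begins 61 mm behind the grasp point.
Start: joints at [-66.463, 24.242, 93.386, -0, 62.372, -1.089], TCP at [0.26, -0.568, 0.223] pointing down, gripper open.
Joint ranges: [-172.04, 172.04], [-51.8, 120.97], [4.93, 147.93], [-75.15, 255.16], [6.16, 154.13], [-145.62, 145.62]. Speed limits (degrees/s): [136.94, 136.94, 172.46, 180, 180, 180].

## Interface

Orientations are given as a 3x3 rotation matrix whose columns are the frame's x, y, z axes.
In Python, from cell import * gives the robot as it stands.
- The arm moves only by the shell command python3 -m handwheel 'ROWS'. ROWS is a JSON object of lists of equal length, an entry for each row: "delta_pos": the shift along the tool's x, y, z in mm, a list of three; "delta_rot": the turn, a rotation vector about the tool's x, y, z in degrees, a list of three; "hand": the closure, from -1 (fully open) to 1 (shut). In form: {"delta_pos": [[x, y, z], ...], "delta_rot": [[ax, ay, az], ...], "hand": [hand, ...]}. A call has 1 to 12 rows; each row shifts and turns the commanded pose from where the row before left it, along the tool's axes as they then stand; what a row does not reach is not made up. A row lasts 1/8 s, in which the tool goes at most 62.5 mm and 10.7 degrees, less where a joint would pass 70% of its speed; a pose out of reach is approached as far as the arm can. A call with a gripper value outside its range is refused whole. The fingers move at their own pace and stop on an object; the grip force is fixed at half the most. Time passes only in rows, so rows that do not move let the fingers close. It gives the time, the measured TCP pose, the force and the opening at its end, in the units of the state.
- read_state(): the state, without advancing time (a new reading comes with each control period).
- camera(name): name is "scene" or "side" or "wrist"; returns the picture (400x640x3 uint8, red, green, blue); there is no depth.
- calibration(name): a dict with "K" (3x3 intrinsics, pixels), "world_from_camera" (4x4, takes a point from camera to world coordinates); the wrist camera has in their place "hand_eye" (4x4, takes a point from camera to tool coordinates, whose origin is the TCP and whose axes are the tool frame's). Camera axes: x right, y up, looking along -z (the intrinsics and any distortion apply to the point x, -y, -z); pixel columns grow to the right and rows downward; lengths in m; the calibration is good to about 2 mm. A picture is of the moment at which its call begins: read the wrist's pose just before it. calibration takes no time and is no camera call.
- finish_job(): hands the job in, once; it reports no verdict.
The state is a dict: "t": time; "qpos": joint angles; "qd": joint speeds; "tau": joint torques, N m; "eef_pos": TCP position; "tool_rot": TCP orientation; "ft_force": force on the tool from outside, world axes, zero at the start; "wrist_torque": the same for the moment, N m; "width": finger opening in m.
Only numpy, scipy, OpenCV 4.12 (cv2) and the standard library are available. Lean on these libraries where they do the work, as an engineer would, in place of code of your own. Each camera call takes 0.05 s, during which the arm holds its last target. There are 200 camera calls.

## Task

The sample box on the small indexing table has to be turned to the fifth click stop counted anticlockwise (seen from above) from its home stop, at which the upright post stands beside the index block. Back the clamp lever off, by no more than a quarter turn, turn the table to that click so that it rests in it, then swing the lever back until the table is clamped fully tight. Do not disturb the vials and boxes standing round it.

Things in the scene. Friction and masses are not known exactly. Their poses are not given: they have to be found in the camera images.
- table_centre (a point): turntable's axis at the table's upper face, 29 mm above the worktop; x axis points from the clamp across the table, z up. Knurled aluminium disc, 112 mm diameter, on a dark fixed base 136 mm wide, 14 mm high. A dark sample box is clipped on it (nothing but the post rises above 49 mm). At home the post is on this point's -y side, beside a steel index block (10 mm, top at 29 mm)
- post (a point): steel driving post upright near the table's rim, turning with it, 48 mm from the table's axis: round, 12 mm diameter, with a foot of 18 mm diameter and 5 mm height. The point is on its axis, 57 mm above the worktop and 12 mm below its top
- table (a joint): table angle (rad), anticlockwise from above positive; 0 = home stop = click stop 0. Click stops every 20 degrees (0.349 rad), 0 to 8, one engraved line each, then an end stop. Unclamped, a spring draws it into the nearest stop; each next one takes about 0.2 N m (4 N at the post) and it does not run on by itself. Clamped it holds about 0.5 N m (10 N at the post) and may stand between stops
- clamp_axis (a point): point on the upright axis of the clamp lever, 17 mm above the worktop, 80 mm from the table's axis, on an ear of the base plate on the side that more or less faces the robot
- lever_grip (a point): middle of the upright black grip at the lever's end: round, 15 mm diameter, spanning 33 to 61 mm above the worktop, the point at 49 mm, 58 mm from the lever's axis. The lever's arm below it is 10 mm thick
- clamp (a joint): lever angle (rad): 0 = fully tight at its stop, lever along table_centre's +y; grows anticlockwise from above as it is backed off (its end swings away from the table, towards the robot). The table is gripped below about 0.3 and free above 0.36. Moves with about 0.2 N m (3 N at the grip), stays where left, could turn on to 2.2
- vial_a: glass sample vial with screw cap standing loose near the table, 27 mm diameter, 58 mm high; origin at the centre of its underside, z up along it
- vial_b: smaller glass vial standing loose near the table, 23 mm diameter, 46 mm high; origin at the centre of its underside, z up along it
- mailer: flat white slide mailer lying loose beyond the table, 35 x 84 x 13 mm; origin at the centre of its underside
- spare_box: dark sample box like the one on the table, lying loose on the worktop, 56 x 52 x 18 mm; origin at the centre of its underside
Things that resemble listed ones, but are neither listed nor needed, are in the scene too. Of the things that look like the part that bears table_centre, the larger one is meant.

How it is judged:
By the outcome, as a careful person would: the job done as asked, in the order asked, and still so for the second after the job is handed in, with the robot touching nothing.
It also fails if it takes over 64 s, if anything falls off the work surface, if the arm or the gripper's body presses on something with over 40 N, if the wrist force passes 120 N, or if a joint passes its speed limit or range.

## Working session

There is one attempt and no reset: what is moved stays moved. The work goes in short steps, Python scripts to look and compute and a shell command to move; the robot and the scene stay as the last step left them, time stands still between calls to the robot, and variables do not carry over. Pictures are saved under pics/ and viewed, about 8 in all and at most 12, crops included, and the job is handed in when it is done.

```bash
ls; mkdir -p pics
python3 - <<'E'
from cell import *
import cv2, numpy as np
np.set_printoptions(precision=4,suppress=True)
s=read_state();print(s)
for n in("scene","side","wrist"):
    print(n,calibration(n))
for n in("scene","side"):
    cv2.imwrite(f"pics/{n}0.png",camera(n)[:,:,::-1])
E
```

```text
pics
{'t': 0.0, 'qpos': array([-66.4628,  24.2841,  93.4341,  -0.0017,  62.3732,  -1.089 ]), 'qd': array([-0.0969,  0.0143,  0.0199,  0.1241,  0.1205,  0.0718]), 'tau': array([ -0.0022, -54.463 , -27.3669,   0.0642,   0.0227,  -0.0001]), 'eef_pos': array([ 0.2602, -0.5676,  0.2219]), 'tool_rot': array([[-0.0007,  0.909 ,  0.4167],
       [ 0.0015,  0.4167, -0.909 ],
       [-1.    ,  0.    , -0.0016]]), 'ft_force': array([ 0.4901,  0.4596, -0.3086]), 'wrist_torque': array([0.0309, 0.0281, 0.012 ]), 'width': 0.08813740562173043}
scene {'K': array([[519.9918,   0.    , 319.1262],
       [  0.    , 519.9918, 192.8523],
       [  0.    ,   0.    ,   1.    ]]), 'world_from_camera': array([[-0.4813,  0.5856, -0.6523, -0.0751],
       [-0.8766, -0.3208,  0.3588,  0.3829],
       [ 0.0008,  0.7444,  0.6677,  0.7296],
       [ 0.    ,  0.    ,  0.    ,  1.    ]])}
side {'K': array([[387.8746,   0.    , 316.6343],
       [  0.    , 387.8746, 201.7903],
       [  0.    ,   0.    ,   1.    ]]), 'world_from_camera': array([[ 0.9674,  0.0895, -0.2368,  0.3367],
       [-0.2522,  0.4199, -0.8718, -0.707 ],
       [ 0.0214,  0.9031,  0.4288,  0.4288],
       [ 0.    ,  0.    ,  0.    ,  1.    ]])}
wrist {'K': array([[336.5466,   0.    , 321.1832],
       [  0.    , 336.5466, 192.978 ],
       [  0.    ,   0.    ,   1.    ]]), 'hand_eye': array([[ 0.0003,  0.2895, -0.9572, -0.1616],
       [ 0.0002,  0.9572,  0.2895,  0.0798],
       [ 1.    , -0.0003,  0.0002, -0.0001],
       [ 0.    ,  0.    ,  0.    ,  1.    ]])}
```

View pics/scene0.png

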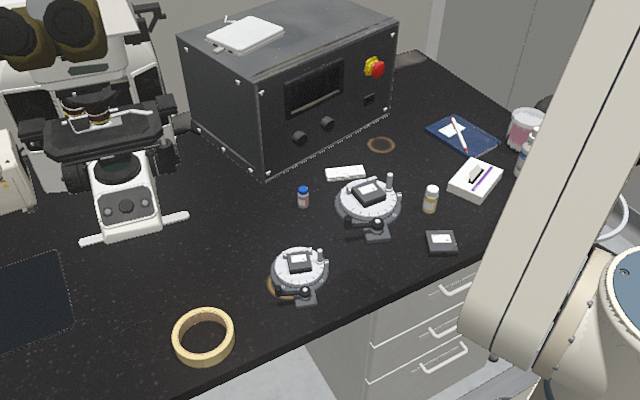

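View pics/side0.png

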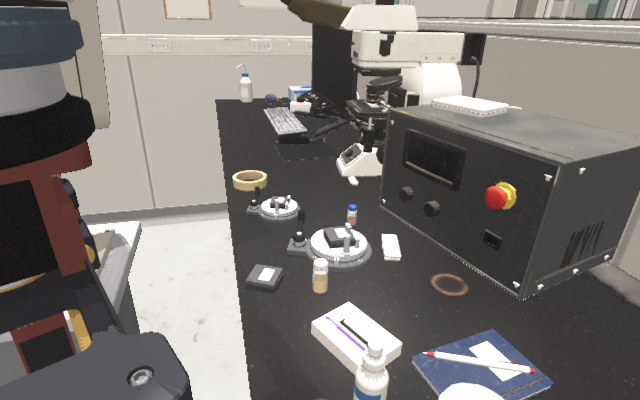

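Scene view: there are two indexing tables. The larger is at scene (368,200) / side (340,245), and the smaller at scene (300,268) / side (280,208). The larger one is meant, and I'll confirm that in an enlarged crop.

Run:
```python
import cv2, numpy as np
a=cv2.imread("pics/scene0.png")[150:270,270:470]
b=cv2.imread("pics/side0.png")[195:300,240:410]
cv2.imwrite("pics/cropA.png",cv2.resize(a,(800,480),interpolation=cv2.INTER_CUBIC))
cv2.imwrite("pics/cropB.png",cv2.resize(b,(850*16//17,494),interpolation=cv2.INTER_CUBIC))
```

```text
(no output)
```

View pics/cropA.png

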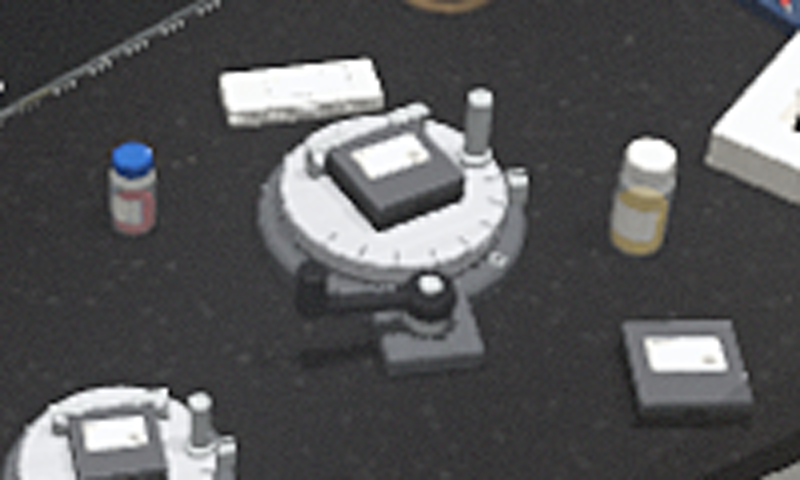

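View pics/cropB.png

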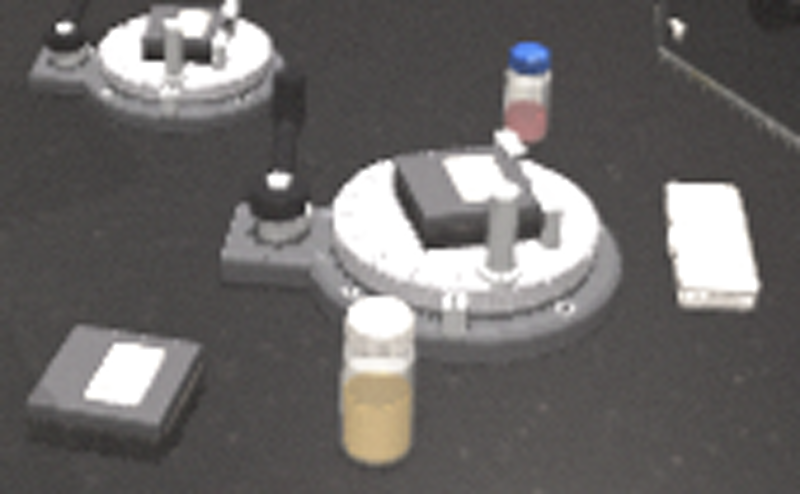

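The larger table carries the clamp ear facing the robot, and its lever points left in the scene crop, grip at (312,288). The post is at (481,95)–(476,158), somewhat anticlockwise of the index block at (518,175), so the table doesn't start at home. Vial A is at (640,200), vial B at (134,190), the mailer at (300,90) and the spare box at (688,370).

```bash
cat > h.py <<'E'
import numpy as np, cv2
from cell import *
np.set_printoptions(precision=4,suppress=True)
def ray(n,px,T=None):
    c=calibration(n);K=c["K"]
    if n=="wrist":
        s=T; M=np.eye(4);M[:3,:3]=s["tool_rot"];M[:3,3]=s["eef_pos"];W=M@c["hand_eye"]
    else: W=c["world_from_camera"]
    d=np.linalg.inv(K)@[px[0],px[1],1];d=W[:3,:3]@(d*[1,-1,-1]);return W[:3,3],d
def onz(n,px,z,T=None):
    o,d=ray(n,px,T);return (o+d*(z-o[2])/d[2])[:2]
def proj(n,P,T=None):
    c=calibration(n)
    if n=="wrist":
        M=np.eye(4);M[:3,:3]=T["tool_rot"];M[:3,3]=T["eef_pos"];W=M@c["hand_eye"]
    else: W=c["world_from_camera"]
    q=np.linalg.inv(W)@np.append(P,1);q=c["K"]@(q[:3]*[1,-1,-1]);return q[:2]/q[2]
E
python3 - <<'E'
from h import *
A=lambda p:(p[0]/4+270,p[1]/4+150)
B=lambda p:(p[0]/4.706+240,p[1]/4.706+195)
for nm,z,a,b in [("posttop",.069,(481,95),(505,188)),("postfoot",.034,(476,158),(500,273)),("grip",.047,(312,288),(290,95)),
 ("block",.029,(518,172),(456,298)),("knobtop?",.040,(432,282),(280,180)),("discc",.029,(393,190),(467,223)),
 ("vialA top",.058,(651,150),(379,310)),("vialB top",.046,(133,155),(530,55)),("spare",.018,(687,355),(118,370)),("mailer",.013,(300,88),(712,235))]:
    print(nm,onz("scene",A(a),z),onz("side",B(b),z))
E
```

```text
posttop [ 0.5522 -0.1231] [ 0.5547 -0.1249]
postfoot [ 0.5456 -0.1194] [ 0.5525 -0.1312]
grip [0.4953 0.0082] [0.4992 0.0113]
block [ 0.531  -0.1355] [ 0.5327 -0.1371]
knobtop? [ 0.4775 -0.0471] [ 0.481  -0.0509]
discc [ 0.55   -0.0729] [ 0.554  -0.0844]
vialA top [ 0.4879 -0.1806] [ 0.4892 -0.1796]
vialB top [0.6186 0.0374] [0.6209 0.0294]
spare [ 0.3977 -0.1384] [ 0.3995 -0.1394]
mailer [ 0.6573 -0.0836] [ 0.6637 -0.0922]
```

```bash
python3 -m handwheel '{"delta_pos":[[2,45,-38.5],[4,45,-38.5],[5,45,-38.5],[5,45,-38.5],[5,45,-38.5],[5,45,-38.5],[5,45,-38.5],[5,45,-38.5],[5,45,-38.5],[5,45,-38.5],[0,0,0],[0,0,0]],"delta_rot":[[0,0,0],[0,0,0],[0,0,0],[0,0,0],[0,0,0],[0,0,0],[0,0,0],[0,0,0],[-10,0,0],[-10,0,0],[-10,0,0],[-10,0,0]],"hand":[-1,-1,-1,-1,-1,-1,-1,-1,-1,-1,-1,-1]}'
python3 - <<'E'
from h import *
import time
s=read_state();print(s["eef_pos"],s["tool_rot"],s["qpos"],s["qd"].max())
im=camera("wrist");cv2.imwrite("pics/w1.png",im[:,:,::-1])
cv2.imwrite("pics/w1big.png",cv2.resize(im[:,:,::-1],(800,500),interpolation=cv2.INTER_CUBIC))
import pickle;pickle.dump(s,open("w1.pkl","wb"))
E
```

```text
t: 1.6
eef_pos: [0.4992, -0.0259, 0.1763]
tool_rot: [[-0.001, 0.421, 0.907], [0.0, 0.907, -0.421], [-1.0, -0.0, -0.001]]
ft_force: [0.4, 0.1, 0.1]
width: 0.0878
[ 0.4992 -0.0259  0.1763] [[-0.0009  0.4211  0.907 ]
 [ 0.      0.907  -0.4211]
 [-1.     -0.0004 -0.0009]] [ -4.3362  17.5458 111.1095  -0.002   51.398   20.5713] 0.11149655264239126
```

View pics/w1big.png

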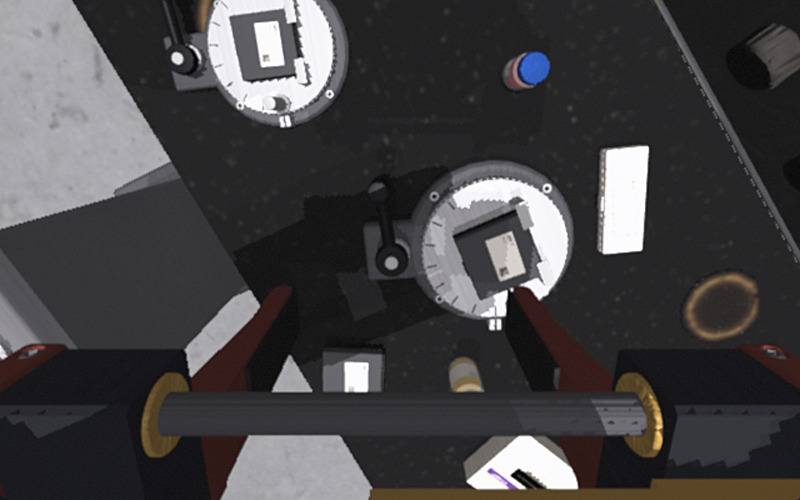

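Wrist view: the lever grip is at (378,187), the clamp knob at (391,263), the base ring centre at about (492,244) and the index block at (495,323). The post is hidden behind the right finger at about (505,300). The fingers are clear of everything.

Run:
```python
from h import *
import pickle;s=pickle.load(open("w1.pkl","rb"))
for nm,p,z in [("grip",(378,187),.061),("knob",(391,263),.04),("knob",(391,263),.035),("base",(492.5,244),.014),("block",(495,323),.029),("vialB",(534,69),.046),("mailer",(624,200),.013)]:
    print(nm,z,onz("wrist",(p[0]/1.25,p[1]/1.25),z,s))
# base ring fit: sample edge px
```

```text
grip 0.061 [0.4991 0.0112]
knob 0.04 [ 0.4804 -0.0473]
knob 0.035 [ 0.4795 -0.0489]
base 0.014 [ 0.5569 -0.0752]
block 0.029 [ 0.5331 -0.1333]
vialB 0.046 [0.6218 0.0358]
mailer 0.013 [ 0.6635 -0.0852]
```

```bash
python3 -m handwheel '{"delta_pos":[[20,33,-16],[30,0,0],[40,0,0],[30,0,0],[18,0,0],[0,0,0],[0,0,0],[0,0,0],[0,0,0],[0,0,0]],"delta_rot":[[-5,0,0],[0,0,0],[0,0,0],[0,0,0],[0,0,0],[0,0,0],[0,0,0],[0,0,0],[0,0,0],[0,0,0]],"hand":[0,0,0,0,0,0,1,1,1,1]}'
```

```text
t: 2.9
eef_pos: [0.4992, 0.0097, 0.0392]
tool_rot: [[0.0, 0.348, 0.937], [0.0, 0.937, -0.348], [-1.0, 0.0, 0.0]]
ft_force: [-1.9, 2.5, 4.2]
width: 0.0143
```

```bash
python3 -m handwheel '{"delta_pos":[[0,-0.4,-7.1],[0,-0.4,-7.1],[0,-0.4,-7.1],[0,-0.4,-7.1],[0,-0.4,-7.1],[0,-0.4,-7.1],[0,0,0],[0,0,0]],"delta_rot":[[-7,0,0],[-7,0,0],[-7,0,0],[-7,0,0],[-7,0,0],[-7,0,0],[0,0,0],[0,0,0]],"hand":[1,1,1,1,1,1,1,1]}'
```

```text
t: 3.9
eef_pos: [0.4573, 0.0084, 0.0391]
tool_rot: [[0.0, -0.369, 0.93], [-0.001, 0.93, 0.369], [-1.0, -0.001, -0.0]]
ft_force: [-1.0, -8.4, 4.7]
width: 0.0143
```

```bash
python3 -m handwheel '{"delta_pos":[[0,0,0],[0,0,0],[-20,0,0],[-50,0,0],[-45,0,0],[0,-52,4],[0,-52,4],[0,-52,4],[0,-52,4],[0,0,0],[0,0,0]],"delta_rot":[[0,0,0],[0,0,0],[0,0,0],[0,0,0],[0,0,0],[0,0,0],[0,0,0],[0,0,0],[7,0,0],[7,0,0],[7,0,0]],"hand":[0,0,0,0,0,0,0,0,0,0,0]}'
cat > shot.py <<'E'
from h import *
import sys,pickle
n=sys.argv[1]
s=read_state();im=camera("wrist");pickle.dump(s,open(n+".pkl","wb"))
print(s["eef_pos"],s["qpos"])
cv2.imwrite(f"pics/{n}raw.png",im[:,:,::-1])
x0,y0,x1,y1=map(int,sys.argv[2:6])
c=im[y0:y1,x0:x1,::-1];f=min(800/c.shape[1],600/c.shape[0]);print("scale",f)
cv2.imwrite(f"pics/{n}.png",cv2.resize(c,None,fx=f,fy=f,interpolation=cv2.INTER_CUBIC))
E
python3 shot.py w2 60 0 560 300
```

```text
t: 5.28
eef_pos: [0.5488, -0.1788, 0.1532]
tool_rot: [[-0.001, -0.006, 1.0], [0.0, 1.0, 0.006], [-1.0, 0.0, -0.001]]
ft_force: [0.5, 0.6, -0.2]
width: 0.044
[ 0.5488 -0.1788  0.1532] [-19.2284  25.3884 102.381    0.0073  52.2631 -19.5641]
scale 1.6
```

View pics/w2.png

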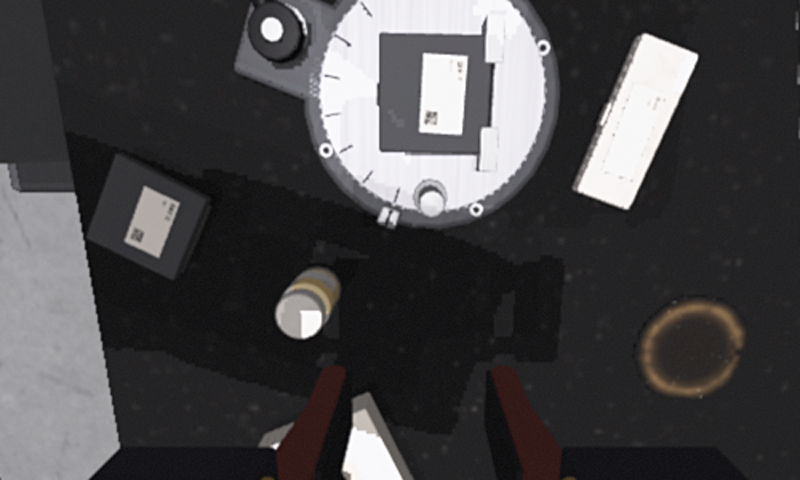

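Wrist view: the post top is at (432,204), its foot at (431,190) and the index block at (389,216). The engraved line next to the post, at (397,195), sits at the block, so the table stands at about click 1. The lever is off the top of the image and the vials are undisturbed.

Run:
```python
from h import *
import pickle;s=pickle.load(open("w2.pkl","rb"))
for nm,p,z in [("post",(432,204),.069),("foot",(431,189),.034),("knob",(272,29),.04),("block",(389,215),.029),("mailer",(637,120),.013),("vialA",(300,319),.058),("line",(397,195),.029),("s1",(543,47),.014),("s2",(326,150),.014),("s3",(476,210),.014)]:
    P=onz("wrist",(p[0]/1.6+60,p[1]/1.6),z,s);d=P-[.5555,-.077]
    print(nm,P,np.hypot(*d),np.degrees(np.arctan2(d[1],d[0])))
```

```text
post [ 0.5549 -0.1239] 0.046895501698620785 -90.77456265421306
foot [ 0.5552 -0.1199] 0.04287902813891957 -90.46256615999715
knob [ 0.4808 -0.0477] 0.08025970406754802 158.58127656793937
block [ 0.5333 -0.1338] 0.06096571743603004 -111.33245594469714
mailer [ 0.6642 -0.085 ] 0.10901719657185628 -4.221587794104169
vialA [ 0.4898 -0.1823] 0.12409834088227104 -121.98158918546727
line [ 0.5376 -0.1234] 0.04975247399323914 -111.09896826992389
s1 [ 0.6117 -0.0503] 0.06221173072009662 25.419692947228064
s2 [ 0.4991 -0.1012] 0.06140234246729064 -156.7435455301621
s3 [ 0.5807 -0.1326] 0.06100203042222612 -65.64881750907223
```

```bash
python3 -m handwheel '{"delta_pos":[[0,55,6],[30,0,0],[40,0,0],[30,0,0],[0,0,0],[0,0,0],[0,0,0],[0,0,0],[0,0,0]],"delta_rot":[[0,0,0],[0,0,0],[0,0,0],[0,0,0],[0,0,0],[0,0,0],[0,0,0],[0,0,0],[0,0,0]],"hand":[0,0,0,0,0,1,1,1,1]}'
python3 - <<'E'
from h import *
for p in [(268,172),(330,140),(395,105)]: print(onz("scene",p,0))
E
```

```text
t: 6.45
eef_pos: [0.5546, -0.1233, 0.0544]
tool_rot: [[0.001, -0.011, 1.0], [-0.0, 1.0, 0.011], [-1.0, -0.0, 0.001]]
ft_force: [-1.1, 0.0, 4.7]
width: 0.0102
[0.7519 0.0564]
[ 0.7897 -0.122 ]
[ 0.842  -0.3454]
```

```bash
python3 -m handwheel '{"delta_pos":[[0,0.5,6.7],[0,0.5,6.7],[0,0.5,6.7],[0,0.5,6.7],[0,0.5,6.7],[0,0,0]],"delta_rot":[[-8,0,0],[-8,0,0],[-8,0,0],[-8,0,0],[-8,0,0],[0,0,0]],"hand":[1,1,1,1,1,1]}'
```

```text
t: 7.2
eef_pos: [0.5858, -0.1119, 0.0545]
tool_rot: [[0.001, -0.651, 0.759], [-0.001, 0.759, 0.651], [-1.0, -0.002, 0.0]]
ft_force: [-0.0, -3.9, 5.8]
width: 0.0102
```

```bash
python3 -m handwheel '{"delta_pos":[[0,0.5,6.7],[0,0.5,6.7],[0,0.5,6.7],[0,0.5,6.7],[0,0.5,6.7],[0,0,0],[0,0,0]],"delta_rot":[[-8,0,0],[-8,0,0],[-8,0,0],[-8,0,0],[-8,0,0],[0,0,0],[0,0,0]],"hand":[1,1,1,1,1,1,1]}'
```

```text
t: 8.07
eef_pos: [0.6019, -0.0833, 0.0545]
tool_rot: [[0.002, -0.986, 0.167], [-0.001, 0.167, 0.986], [-1.0, -0.002, -0.0]]
ft_force: [0.0, -3.1, 5.7]
width: 0.0103
```

```bash
python3 -m handwheel '{"delta_pos":[[0,0,0],[0,0,0],[-30,0,0],[-50,0,0],[-30,0,0],[0,0,0]],"delta_rot":[[0,0,0],[0,0,0],[0,0,0],[0,0,0],[0,0,0],[0,0,0]],"hand":[0,0,0,0,0,0]}'; python3 shot.py w3 100 0 540 300
```

```text
t: 8.82
eef_pos: [0.6024, -0.0826, 0.1659]
tool_rot: [[0.004, -0.986, 0.164], [-0.0, 0.164, 0.986], [-1.0, -0.004, 0.0]]
ft_force: [-0.2, 0.0, 0.3]
width: 0.0439
[ 0.6024 -0.0826  0.1659] [ -8.9413  26.6353  98.1327   0.0204  54.9893 -89.5071]
scale 1.8181818181818181
```

View pics/w3.png

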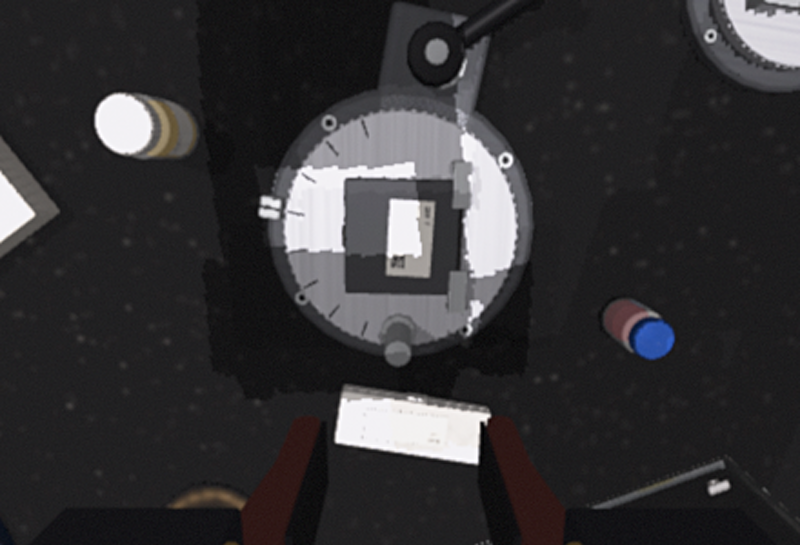

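Wrist view: the post top is at (398,352) and its foot at (399,328). Counting lines from the post, the fifth, at (296,213), lies at the index block (269,208). The vials and the mailer are still in place.

Run:
```python
from h import *
import pickle;s=pickle.load(open("w3.pkl","rb"))
f=1.81818
for nm,p,z in [("post",(398,352),.069),("foot",(399,326),.034),("knob",(437,51),.04),("block",(269,208),.029),("line5",(296,213),.029),("line4",(298,250.5),.029),("line6",(308,178),.029),("mailer",(412,427),.013),("s1",(505,159),.014),("s2",(302,298),.014),("s3",(329,122),.014),("vialB",(652,338),.046),("vialA",(125,125),.058)]:
    P=onz("wrist",(p[0]/f+100,p[1]/f),z,s);d=P-[.5555,-.0765]
    print(nm,P,np.hypot(*d),np.degrees(np.arctan2(d[1],d[0])))
```

```text
post [ 0.6016 -0.0841] 0.04669719516350725 -9.318603088399367
foot [ 0.599  -0.0833] 0.044034348618995287 -8.931705946380102
knob [ 0.4805 -0.047 ] 0.08055863543725153 158.52026589291464
block [ 0.533 -0.135] 0.06266375222717462 -111.06725737542062
line5 [ 0.5374 -0.1228] 0.04973555910161372 -111.3970754489151
line4 [ 0.5549 -0.1257] 0.04916435330316708 -90.66719320709768
line6 [ 0.5226 -0.1138] 0.04977090885133333 -131.42705877979316
mailer [ 0.6631 -0.0868] 0.10806738776482439 -5.476993388816329
s1 [ 0.5296 -0.0193] 0.06282006735908646 114.3912766307812
s2 [ 0.581  -0.1317] 0.06079819313378707 -65.206916308279
s3 [ 0.4988 -0.1007] 0.061614728853074424 -156.8585815044449
vialB [0.6216 0.0355] 0.1300032629841079 59.458984322879814
vialA [ 0.4896 -0.1797] 0.12243897979178371 -122.56324629205012
```

```bash
python3 -m handwheel '{"delta_pos":[[0,53,22],[0,53,22],[0,52,21.5],[0,0,0],[0,0,0],[0,0,0],[0,0,0],[0,0,0],[0,0,0]],"delta_rot":[[0,0,0],[0,0,0],[9,0,0],[10,0,0],[10,0,0],[10,0,0],[10,0,0],[10,0,0],[0,0,0]],"hand":[0,0,0,0,0,0,0,0,0]}'
```

```text
t: 10.0
eef_pos: [0.4546, 0.0078, 0.1622]
tool_rot: [[-0.003, -0.369, 0.929], [0.0, 0.929, 0.369], [-1.0, 0.001, -0.003]]
ft_force: [0.5, 0.6, -0.2]
width: 0.0438
```

```bash
python3 -m handwheel '{"delta_pos":[[30,-0.5,2.5],[50,0,0],[43,0,0],[0,0,0],[0,0,0],[0,0,0],[0,0,0],[0,0,0]],"delta_rot":[[0,0,0],[0,0,0],[0,0,0],[0,0,0],[0,0,0],[0,0,0],[0,0,0],[0,0,0]],"hand":[0,0,0,0,1,1,1,1]}'
```

```text
t: 11.0
eef_pos: [0.4588, 0.0083, 0.0417]
tool_rot: [[0.001, -0.369, 0.93], [0.0, 0.93, 0.369], [-1.0, -0.001, 0.001]]
ft_force: [-1.9, 1.2, 8.5]
width: 0.0142
```

```bash
python3 -m handwheel '{"delta_pos":[[0,-0.4,7.1],[0,-0.4,7.1],[0,-0.4,7.1],[0,-0.4,7.1],[0,-0.4,7.1],[0,-0.4,7.1],[0,0,0],[0,0,0]],"delta_rot":[[7,0,0],[7,0,0],[7,0,0],[7,0,0],[7,0,0],[7,0,0],[0,0,0],[0,0,0]],"hand":[1,1,1,1,1,1,1,1]}'
```

```text
t: 12.0
eef_pos: [0.5015, 0.0085, 0.0418]
tool_rot: [[0.003, 0.348, 0.938], [-0.001, 0.938, -0.348], [-1.0, 0.001, 0.003]]
ft_force: [0.5, -3.7, 5.1]
width: 0.0137
```

```bash
python3 -m handwheel '{"delta_pos":[[0,0,2],[0,0,0],[0,0,0]],"delta_rot":[[2,0,0],[0,0,0],[0,0,0]],"hand":[1,1,1]}'
```

```text
t: 12.38
eef_pos: [0.5017, 0.0083, 0.0417]
tool_rot: [[-0.0, 0.38, 0.925], [0.0, 0.925, -0.38], [-1.0, 0.0, -0.0]]
ft_force: [-3.7, 1.5, 8.9]
width: 0.0142
```

```bash
python3 -m handwheel '{"delta_pos":[[0,0,3],[0,0,0],[0,0,0]],"delta_rot":[[0,0,0],[0,0,0],[0,0,0]],"hand":[1,1,1]}'
```

```text
t: 12.75
eef_pos: [0.5018, 0.0081, 0.0415]
tool_rot: [[-0.005, 0.381, 0.925], [0.001, 0.925, -0.381], [-1.0, -0.001, -0.005]]
ft_force: [-11.1, 8.2, 16.5]
width: 0.0141
```

```bash
python3 -m handwheel '{"delta_pos":[[0,0,2],[0,0,0],[0,0,0],[0,0,-6],[0,0,0],[0,0,0]],"delta_rot":[[0,0,0],[0,0,0],[0,0,0],[0,0,0],[0,0,0],[0,0,0]],"hand":[1,1,1,0,0,0]}'
```

```text
t: 13.5
eef_pos: [0.5017, 0.0084, 0.0409]
tool_rot: [[0.001, 0.381, 0.925], [-0.0, 0.925, -0.381], [-1.0, 0.0, 0.001]]
ft_force: [0.0, -0.8, -0.1]
width: 0.0406
```

```bash
python3 -m handwheel '{"delta_pos":[[-30,0,0],[-50,0,0],[-50,0,0],[0,-51,31],[0,-51,31],[0,0,0]],"delta_rot":[[0,0,0],[0,0,0],[0,0,0],[0,0,0],[0,0,0],[0,0,0]],"hand":[0,0,0,0,0,0]}'; python3 shot.py w4 140 0 540 300
```

```text
t: 14.25
eef_pos: [0.5206, -0.113, 0.1711]
tool_rot: [[0.002, 0.385, 0.923], [-0.001, 0.923, -0.385], [-1.0, -0.0, 0.002]]
ft_force: [-0.7, 0.1, -0.5]
width: 0.0435
[ 0.5206 -0.113   0.1711] [-13.5138  20.4862 107.4379  -0.0345  51.9577   9.1506]
scale 2.0
```

View pics/w4.png

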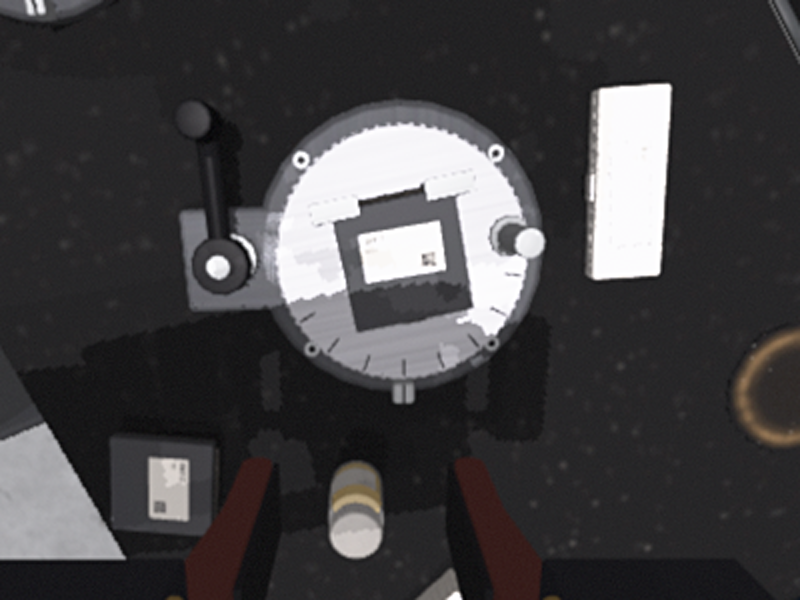

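Wrist view: line 5 at (404,367) stands exactly at the index block (404,392). The post is at (530,243), and the lever runs from the knob (219,265) to the grip (193,119). Everything else is in place. Next I'll check the angles numerically.

Run:
```python
from h import *
import pickle;s=pickle.load(open("w4.pkl","rb"))
f=2
Q={}
for nm,p,z in [("grip",(193,119),.061),("knob",(219,265),.04),("block",(403,392),.029),("line5",(404,367),.029),("post",(530,243),.069),("mailer",(629,180),.013),("vialA",(355,535),.058),("spare",(163,484),.018)]:
    P=onz("wrist",(p[0]/f+140,p[1]/f),z,s);d=P-[.5555,-.0765];Q[nm]=P
    print(nm,P,np.hypot(*d),np.degrees(np.arctan2(d[1],d[0])))
d=Q["grip"]-Q["knob"];print("lever",np.hypot(*d),np.degrees(np.arctan2(d[1],d[0])))
```

```text
grip [0.5014 0.0062] 0.09882126887586073 123.16324279208268
knob [ 0.4814 -0.0471] 0.0797032093755136 158.32661418682633
block [ 0.5328 -0.1343] 0.06211783267051799 -111.45285758666702
line5 [ 0.5377 -0.1231] 0.04988826724330799 -110.87285493948876
post [ 0.6024 -0.0848] 0.047637284904439144 -10.018660630879419
mailer [ 0.6638 -0.0851] 0.10865109830815266 -4.5241417097725005
vialA [ 0.4891 -0.1804] 0.12333983486376625 -122.5968872010143
spare [ 0.4009 -0.1363] 0.16576721602421784 -158.8584255706318
lever 0.05692246953788975 69.41827871897083
```

```bash
python3 -c "
from cell import *
s=read_state();print(s['t'],s['ft_force']);print(finish_job())"
```

```text
14.3 [-0.39313751  0.47727687 -0.44944305]
the job is handed in; nothing more can be done
None
```

The job is done and handed in at 14.3 s. The table rests in click stop 5 and the clamp lever is back against its tight stop.

- **Start:** the table began at click 1, not at home, so I turned it 80° anticlockwise by the post. Before that I backed the lever off about 42°.
- **Table:** the engraved line for stop 5 lies at -110.9° in the last picture and the index block at -111.5°. The post reads 101° to 102° from home where 100° is expected, which fits my roughly 2 mm pixel readings.
- **Clamp:** with 7 mm of extra command in total, the grip moved only about 0.3 mm. The push had risen to about 13 N at 5 mm; I took no reading at the full 7 mm. After release the lever stands at about 69.4°, against about 68.5° expected for fully tight, which is within measuring error.
- **Surroundings:** vial A, the mailer and the spare box are within about 3 mm of their first measured positions. Vial B was out of the last picture but had not moved when I checked after turning the table. The gripper was clear of everything when I handed in.

No check failed.

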